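# Load the bench shaker and line up the next blanks

### The arm

A 7-joint arm with a two-finger parallel gripper is mounted at the origin on the work surface. World frame = base frame: x ahead of the robot, y to its left, z up, the work surface at z = 0. Lengths are in m, angles in degrees, forces in N, time in s.
With the tool pointing down it reaches from about 0.4 to 0.85 m from the base axis. Payload 6.9 kg.
Tool frame: the origin (TCP) lies at the very end of the fingers, on their centre line; the grasp point (between the pads) lies 19 mm behind it; z points along the fingers, y is the line along which they close (so a half turn about z gives the same grasp; the last joint's range is limited). The gripper opens to 85 mm and grips with 20 to 120 N. Pads are 22 mm wide; open, the fingers measure 114 mm over their backs; the gripper's body (76 mm by 85 mm) begins 54 mm behind the grasp point. The pads swing forward as they close: fully open they stand 13 mm farther back than shut.
Start: joints at [-57.955, 29.078, -13.613, 85.955, 7.202, 65.827, -8.869], TCP at [0.274, 0.562, 0.231] pointing down, gripper open.
Joint ranges: [-176.47, 176.47], [-13.61, 117.27], [-81.72, 77.17], [0.22, 143.17], [-87.28, 267.28], [10, 112.55], [-165.47, 165.47]. Speed limits (degrees/s): [136.94, 136.94, 180, 180, 180, 180, 180].

### API

Orientations are given as [roll, pitch, yaw] about the fixed x, y, z axes, in that order (R = Rz(yaw) Ry(pitch) Rx(roll)).
In Python, from workcell import ctrl, viewer, order gives the robot as it stands. The module is installed in compiled form; this text tells all that it offers.
- The arm moves only by the shell command python3 -m pendant 'ROWS' [OPENING] [FORCE]. ROWS is a JSON object of lists of equal length, an entry for each row: "offset": the shift along the world's x, y, z in m, a list of three; "twist": the turn, a rotation vector about the world's x, y, z in degrees, a list of three. A call has 1 to 12 rows; each row shifts and turns the commanded pose from where the row before left it; what a row does not reach is not made up. A row lasts 1/10 s, in which the tool goes at most 50 mm and 8.59 degrees, less where a joint would pass 70% of its speed; a pose out of reach is approached as far as the arm can. A call is refused whole if a number of a shift passes 0.05 or a number of a turn 8.59, either way. A call with a gripper value outside its range is refused whole. OPENING is the finger opening in m, from 0 to 0.0854, set as the call begins (- or left out, the last holds). The fingers move at their own pace and stop on an object; FORCE is the grip in N (left out, the last holds). Time passes only in rows, so rows that do not move let the fingers close. It gives the time, the measured TCP pose, the force, the opening and the grip force at its end, in the units of the state.
- ctrl.read_state(): the state, without advancing time (a new reading comes with each control period).
- viewer.get_image(name): name is "side" or "top" or "wrist"; returns (picture, depth): 400x640x3 uint8, red, green, blue; 400x640 float32, m along the optical axis (not along the pixel's ray), 0 where there is no reading.
- viewer.camera_info(name): a dict with "camera_matrix" (3x3 intrinsics, pixels), "R" (3x3) and "t" (3): a world point X has camera coordinates R X + t. Camera axes: x right, y down, z forward; pixel columns grow to the right and rows downward; lengths in m; the calibration is good to about 2 mm. The wrist camera is an equidistant fisheye: a pixel r from the principal point sees the ray r / f radians off the axis. A picture is of the moment at which its call begins: read the wrist's pose just before it. camera_info takes no time and is no camera call; for the wrist camera it gives the pose at the moment of the call.
- order.finish_job(): hands the job in; it is judged then, once.
The state is a dict: "clock": time; "joint_positions": joint angles; "joint_vel": joint speeds; "effort": joint torques, N m; "eef_pos": TCP position; "orientation": TCP orientation; "contact_force": force on the tool from outside, world axes, zero at the start; "wrist_torque": the same for the moment, N m; "opening": finger opening in m; "grasp_force": force on a finger pad.
Only numpy, scipy, OpenCV 4.12 (cv2) and the standard library are available. Lean on these libraries where they do the work, as an engineer would, in place of code of your own. Each camera call takes 0.05 s, during which the arm holds its last target. There are 200 camera calls.

### The job

Get the deburring shaker going: work every capped cup on the bench down into a socket of the shaker by twisting it, until its shoulder sits fully home on the tray, without ever ramming the sprung tray down to its stops, and only when all the cups are home push the switch lever over to on. Line up all the loose aluminium blanks in a neat row, each centred on its own black line of the straightedge and standing square and flush against the bar's near side. Leave the calculator, screwdriver and tape measure where they are.

Things in the scene. Friction and masses are not known exactly. Their poses are not given: they have to be found in the camera images.
- shaker: Bench shaker: grey painted housing 150 mm deep (its x, away from the robot at yaw 0), 340 mm long (its y), 45 mm high, fixed to the bench. Origin: centre of its underside, z up. It carries the tray and, at its -y end, the switch.
- tray (a joint): Travel of the shaker's spring-hung tray, metres pushed down: 0 at rest, stops at 0.008. The tray is a dark steel block 130 x 245 x 52 mm, its top 109 mm above the bench at rest. It gives about 0.33 mm per newton after the first 3 to 6 N of downward push, so about 25 N takes it to 7 mm.
- socket0 (a point): Centre of a socket's mouth, level with the tray's top, at 90 mm along the shaker's y. Hole 46 mm wide, 46 deep. Four rubber-tipped spring balls 14 mm below the mouth grip a cup: straight in takes well over 25 N; while the cup is turned, to and fro will do (about 0.8 N m), about 5 N takes it down. Either socket takes either cup.
- socket1 (a point): Centre of a socket's mouth, level with the tray's top, at -30 mm along the shaker's y. Hole 46 mm wide, 46 deep. Four rubber-tipped spring balls 14 mm below the mouth grip a cup: straight in takes well over 25 N; while the cup is turned, to and fro will do (about 0.8 N m), about 5 N takes it down. Either socket takes either cup.
- cup0: Capped aluminium tumbling cup, upright on the bench at the start, 90 mm high, 0.2 kg; one or two are present. Origin: centre of its underside, z up. Lower body round, 38 mm across at the foot, 43 mm from 25 mm up; from 40 to 90 mm up a cylinder 58 mm across (to grip). Home when the shoulder under it rests on the tray.
- cup1: Capped aluminium tumbling cup, upright on the bench at the start, 90 mm high, 0.2 kg; one or two are present. Origin: centre of its underside, z up. Lower body round, 38 mm across at the foot, 43 mm from 25 mm up; from 40 to 90 mm up a cylinder 58 mm across (to grip). Home when the shoulder under it rests on the tray.
- cup0_shoulder (a point): Centre of the shoulder of cup0, on its axis 40 mm above its underside; at the socket's point when home.
- cup1_shoulder (a point): Centre of the shoulder of cup1, on its axis 40 mm above its underside; at the socket's point when home.
- switch (a joint): Shaker's on/off toggle lever, rad: 0 off (leans 0.5 rad towards the shaker's -x), 1.0 on (leans 0.5 rad to its +x). Stays where it is left; about 1 N at the tip moves it.
- switch_tip (a point): Centre of the black ball, 26 mm across, at the end of the lever. The lever's pivot axis is along the shaker's y at (0, -140, 67) mm in the shaker's frame, and the ball is 70 mm from it.
- straightedge: Steel bar 24 mm wide (its x), 300 mm long (its y), 14 mm high, fixed to the bench, with four black lines across its top, 76 mm apart along y (at -114, -38, 38, 114 mm). Origin: centre of its underside. The row goes along its long face on the -x side, the side of the robot.
- mark0 (a point): On the bench in front of black line 0 of the straightedge, 20 mm before its near face: where the centre of a blank's underside belongs. Axes as the straightedge's.
- mark1 (a point): On the bench in front of black line 1 of the straightedge, 20 mm before its near face: where the centre of a blank's underside belongs. Axes as the straightedge's.
- mark2 (a point): On the bench in front of black line 2 of the straightedge, 20 mm before its near face: where the centre of a blank's underside belongs. Axes as the straightedge's.
- mark3 (a point): On the bench in front of black line 3 of the straightedge, 20 mm before its near face: where the centre of a blank's underside belongs. Axes as the straightedge's.
- blank0: Machined aluminium blank, 40 x 40 mm and 32 mm high, a dark shallow bore in the middle of its top, 0.14 kg; three or four are present. Origin: centre of its underside, axes along its edges, z up.
- blank1: Machined aluminium blank, 40 x 40 mm and 32 mm high, a dark shallow bore in the middle of its top, 0.14 kg; three or four are present. Origin: centre of its underside, axes along its edges, z up.
- blank2: Machined aluminium blank, 40 x 40 mm and 32 mm high, a dark shallow bore in the middle of its top, 0.14 kg; three or four are present. Origin: centre of its underside, axes along its edges, z up.
- blank3: Machined aluminium blank, 40 x 40 mm and 32 mm high, a dark shallow bore in the middle of its top, 0.14 kg; three or four are present. Origin: centre of its underside, axes along its edges, z up.
- calculator: Bystander: grey pocket calculator 120 x 75 x 14 mm, lying on the bench; to be left alone.
- screwdriver: Bystander: screwdriver lying on the bench beyond the straightedge; to be left alone.
- tape: Bystander: yellow tape measure 70 x 40 x 60 mm at the +y end of the shaker; to be left alone.

How it is judged:
By the outcome, as a careful person would: the job done as asked, in the order asked, and still so for the second after the job is handed in, with the robot touching nothing.
Of cup0, cup1 only 1 to 2 are there at a start; the rules pass over those that are not, and their reading is None.
Of blank0, blank1, blank2, blank3 only 3 to 4 are there at a start; the rules pass over those that are not, and their reading is None.
At some moment in a run one of blank0, blank1, blank2, blank3 may be knocked a few centimetres aside while the robot is not near it.
It also fails if it takes over 210 s, if anything falls off the work surface, if the arm or the gripper's body presses on something with over 40 N, if the wrist force passes 120 N, or if a joint passes its speed limit or range.

## Working session

There is one attempt and no reset: what is moved stays moved. The work goes in short steps, Python scripts to look and compute and a shell command to move; the robot and the scene stay as the last step left them, time stands still between calls to the robot, and variables do not carry over. Pictures are saved under pics/ and viewed, at most 14 in all, crops included, and the job is handed in when it is done.

```bash
mkdir -p pics && ls && cat > h.py <<'E'
import numpy as np, cv2
from workcell import ctrl, viewer, order
def save(n,fn):
    im,d=viewer.get_image(n); cv2.imwrite('pics/'+fn,im[:,:,::-1]); np.savez('pics/'+fn[:-4]+'.npz',im=im,d=d); return im,d
E
python3 - <<'E'
from h import *
s=ctrl.read_state()
print({k:np.round(v,3).tolist() for k,v in s.items()})
for n in ['side','top','wrist']:
    i=viewer.camera_info(n); print(n,np.round(i['camera_matrix'],1).tolist(),np.round(i['R'],3).tolist(),np.round(i['t'],3).tolist())
save('top','top0.png'); save('side','side0.png')
E
```

```text
pics
{'clock': 0.0, 'joint_positions': [-57.955, 29.125, -13.608, 86.007, 7.203, 65.826, -8.87], 'joint_vel': [0.063, -0.012, -0.012, 0.042, -0.046, 0.003, -0.016], 'effort': [-0.001, -62.059, -2.187, -24.966, 0.013, 0.012, 0.0], 'eef_pos': [0.274, 0.561, 0.23], 'orientation': [-179.901, 0.003, 153.999], 'contact_force': [0.704, 0.045, -0.724], 'wrist_torque': [0.022, -0.032, -0.07], 'grasp_force': 0.0, 'opening': 0.085}
side [[448.1, 0.0, 323.5], [0.0, 448.1, 205.8], [0.0, 0.0, 1.0]] [[0.933, -0.359, -0.017], [-0.219, -0.531, -0.819], [0.285, 0.768, -0.574]] [-0.539, 0.241, 1.147]
top [[477.6, 0.0, 320.4], [0.0, 477.6, 207.6], [0.0, 0.0, 1.0]] [[0.027, -1.0, 0.002], [-0.982, -0.026, -0.19], [0.19, 0.003, -0.982]] [0.025, 0.625, 1.387]
wrist [[309.7, 0.0, 320.4], [0.0, 309.7, 203.4], [0.0, 0.0, 1.0]] [[0.438, 0.899, -0.001], [0.856, -0.417, 0.304], [0.273, -0.134, -0.953]] [-0.624, -0.04, 0.378]
```

View pics/top0.png

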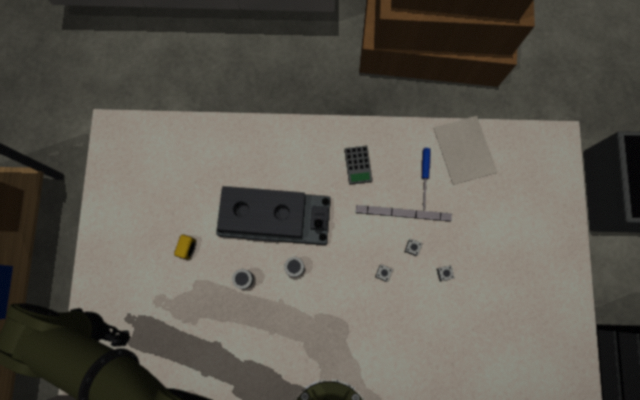

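View pics/side0.png

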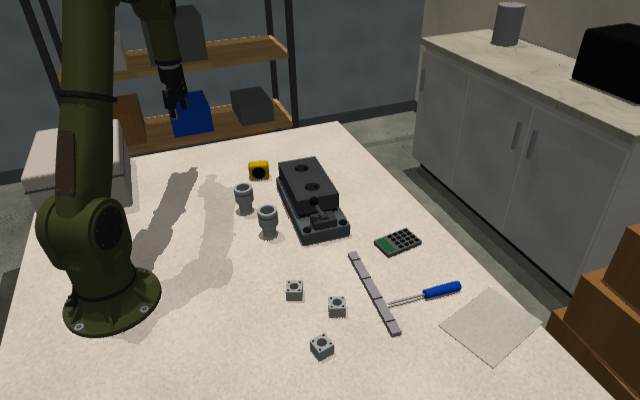

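The top view shows the shaker (px 218-330,187-243) with sockets at (241,210) and (283,212), cups at (244,280) and (295,267), blanks at (384,272), (414,247) and (446,272), and the bar from (357,210) to (450,217). The switch is near (320,222). Next I'll measure coarsely from the depth height map.

```bash
cat >> h.py <<'E'
def ray(info,px):
    K=info['camera_matrix'];px=np.atleast_2d(np.asarray(px,float))
    return (px-[K[0,2],K[1,2]])/[K[0,0],K[1,1]]
def dirs(n,info,px):
    v=ray(info,px)
    if n=='wrist':
        r=np.linalg.norm(v,axis=1,keepdims=True)+1e-12; d=np.hstack([v/r*np.sin(r),np.cos(r)])
    else: d=np.hstack([v,np.ones((len(v),1))])
    return d@info['R']   # world directions (R^T d)
def onplane(n,info,px,z):
    C=-info['R'].T@info['t']; d=dirs(n,info,px)
    return C+d*((z-C[2])/d[:,2])[:,None]
def cloud(n,info,d):
    v,u=np.mgrid[0:400,0:640]; px=np.c_[u.ravel(),v.ravel()]
    D=dirs(n,info,px); cz=(D@info['R'].T)[:,2]
    C=-info['R'].T@info['t']
    return (C+D*(d.ravel()/np.maximum(cz,1e-6))[:,None]).reshape(400,640,3)
def project(n,info,X):
    c=np.atleast_2d(X)@info['R'].T+info['t']; K=info['camera_matrix']
    if n=='wrist':
        rr=np.linalg.norm(c[:,:2],axis=1,keepdims=True); v=c[:,:2]/rr*np.arctan2(rr,c[:,2:])
    else: v=c[:,:2]/c[:,2:]
    return v*K[0,0]+[K[0,2],K[1,2]]
E
python3 - <<'E'
from h import *
i=viewer.camera_info('top'); f=np.load('pics/top0.npz'); P=cloud('top',i,f['d'])
z=P[...,2]; print('bench',np.median(z[300:330,400:560]), z[300:330,400:560].std())
m=((z>0.008)&(z<0.3)).astype(np.uint8); m[:,:150]=0; m[:115]=0; m[300:]=0; m[:,560:]=0
n,l,st,c=cv2.connectedComponentsWithStats(m)
for k in range(1,n):
    if st[k,4]>20:
        q=P[l==k]; t=np.percentile(q[:,2],95); qt=q[q[:,2]>t-.008]
        r=cv2.minAreaRect(qt[:,:2].astype(np.float32)*1000)
        print(st[k].tolist(),c[k].round(),'top z',t.round(3),np.round(r[0],0),np.round(r[1],0),round(r[2],1))
# sockets, switch
for px in [(241,210),(283,212)]: print(onplane('top',i,px,.109).round(3))
E
```

```text
bench -0.001505026773916951 0.10239342361120658
[345, 146, 27, 38, 795] [358. 164.] top z 0.019 [777. -74.] [118.  75.] 8.0
[422, 148, 9, 61, 298] [425. 168.] top z 0.027 [ 772. -287.] [ 24. 126.] 85.0
[216, 186, 115, 59, 5612] [273. 215.] top z 0.112 [601. 186.] [305. 131.] 86.9
[356, 205, 96, 16, 696] [403. 212.] top z 0.018 [ 625. -217.] [298.  26.] 86.2
[174, 234, 22, 26, 397] [185. 247.] top z 0.063 [497. 449.] [40. 67.] 79.4
[405, 239, 17, 17, 196] [413. 247.] top z 0.035 [ 517. -245.] [40. 39.] 70.7
[284, 257, 21, 20, 327] [294. 267.] top z 0.095 [443. 115.] [55. 55.] 1.2
[375, 264, 18, 18, 193] [384. 273.] top z 0.036 [ 437. -155.] [40. 40.] 68.1
[437, 265, 18, 16, 202] [445. 273.] top z 0.035 [ 441. -341.] [40. 40.] 13.3
[232, 269, 22, 21, 357] [243. 279.] top z 0.094 [405. 263.] [55. 55.] 4.9
[[0.601 0.273 0.109]]
[[0.599 0.151 0.109]]
```

```bash
python3 -m pendant '{"offset":[[0.016,-0.037,0],[0.016,-0.037,0],[0.016,-0.037,0],[0.016,-0.037,0],[0.016,-0.037,0],[0.016,-0.037,0],[0.016,-0.037,0],[0.016,-0.037,0],[0,0,0],[0,0,0]],"twist":[[0,0,0],[0,0,0],[0,0,0],[0,0,0],[0,0,0],[0,0,0],[0,0,0],[0,0,0],[0,0,0],[0,0,0]]}' 0.0854 80
python3 - <<'E'
from h import *
s=ctrl.read_state(); print(s['joint_positions'],s['eef_pos'],s['orientation'])
i=viewer.camera_info('wrist'); np.save('pics/w1i.npy',i,allow_pickle=True); save('wrist','w1.png')
E
```

```text
clock: 1.1
eef_pos: [0.4022, 0.2649, 0.2312]
orientation: [-180.0, -0.0, 153.9]
contact_force: [0.5, 0.7, 0.8]
opening: 0.0855
grasp_force: 0.0
[-28.27959566  16.34347514 -10.53505554 106.80905255   3.5021025
  57.17665673  23.55605297] [0.40222754 0.26494982 0.23117771] [-1.79985530e+02 -1.43071797e-02  1.53854953e+02]
```

View pics/w1.png

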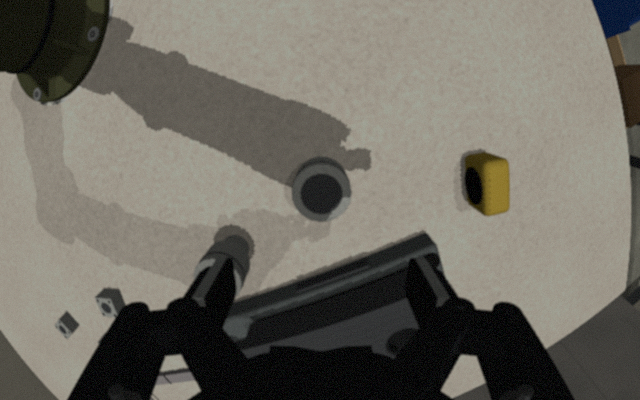

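The wrist view shows cup0's cap at (321,193). The fingers hide the sockets, so I'll move to put the camera over them.

```bash
python3 -m pendant '{"offset":[[0.04,-0.005,0.01],[0.045,-0.005,0.01],[0.045,-0.01,0.01],[0.045,-0.01,0.01],[0.045,-0.01,0.01],[0.045,-0.01,0.0],[0,0,0],[0,0,0]],"twist":[[0,0,0],[0,0,0],[0,0,0],[0,0,0],[0,0,0],[0,0,0],[0,0,0],[0,0,0]]}'
python3 - <<'E'
from h import *
i=np.load('pics/w1i.npy',allow_pickle=True).item(); f=np.load('pics/w1.npz'); 
P=cloud('wrist',i,f['d']);
def top(P,lo,hi,box):
    m=(P[...,2]>lo)&(P[...,2]<hi)&(P[...,0]>box[0])&(P[...,0]<box[1])&(P[...,1]>box[2])&(P[...,1]<box[3])
    q=P[m]; r=cv2.minAreaRect(q[:,:2].astype(np.float32)*1000); return len(q),np.round(r,1) if 0 else (np.round(r[0],1),np.round(r[1],1),round(r[2],1)),cv2.minEnclosingCircle(q[:,:2].astype(np.float32)*1000)
print('cup0',top(P,.08,.1,(.36,.45,.22,.31)))
print('cup0 px',onplane('wrist',i,(321,193),.09))
i=viewer.camera_info('wrist'); np.save('pics/w2i.npy',i,allow_pickle=True); im,d=save('wrist','w2.png')
P=cloud('wrist',i,d); print('tray',top(P,.103,.116,(.5,.7,.02,.36)))
i=viewer.camera_info('top');f=np.load('pics/top0.npz');P=cloud('top',i,f['d']);print('tray top',top(P,.106,.118,(.5,.7,.06,.36)))
print('house',top(P,.04,.055,(.5,.7,.0,.36)))
E
```

```text
clock: 1.95
eef_pos: [0.6669, 0.2174, 0.2794]
orientation: [-180.0, -0.1, 154.1]
contact_force: [-0.5, 1.2, 0.0]
opening: 0.0856
grasp_force: 0.0
cup0 (2764, (array([405.1, 263.9]), array([55.8, 57.2]), 62.7), ((404.75799560546875, 263.72357177734375), 29.14397430419922))
cup0 px [[0.40437939 0.2640747  0.09      ]]
tray (25594, (array([601.8, 190.4]), array([295.4, 131.1]), 86.8), ((601.0686645507812, 196.822509765625), 154.511474609375))
tray top (2439, (array([602.7, 215.5]), array([245.3, 130.6]), 87.0), ((602.2958984375, 216.2424774169922), 137.09732055664062))
house (1041, (array([599.2, 185.3]), array([339.7, 148.2]), 87.6), ((599.9970703125, 185.0481414794922), 182.66497802734375))
```

View pics/w2.png

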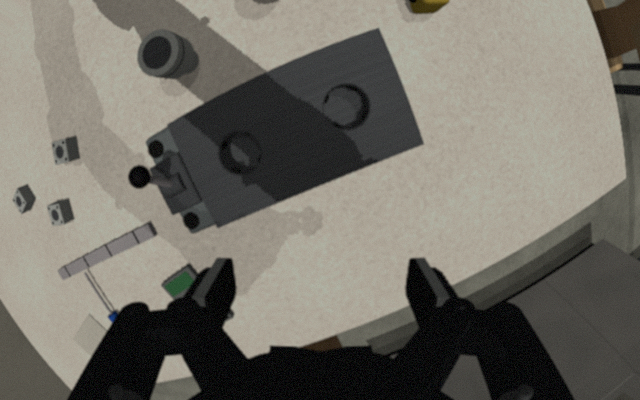

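The view shows the sockets at (346,106) and (240,152), the switch ball at (140,177), and cup1 at (163,53).

```bash
python3 - <<'E'
from h import *
i=np.load('pics/w2i.npy',allow_pickle=True).item(); f=np.load('pics/w2.npz'); P=cloud('wrist',i,f['d'])
for c in [(346,106),(240,152)]:
    m=np.zeros((400,640),np.uint8); cv2.circle(m,c,32,1,-1)
    m=(m>0)&(P[...,2]<.104)
    v,u=np.nonzero(m); X=onplane('wrist',i,np.c_[u,v],.109)[:,:2]*1000
    print('socket',cv2.minEnclosingCircle(X.astype(np.float32)),X.mean(0).round(1), 2*np.sqrt(len(X)))
m=np.zeros((400,640),np.uint8); cv2.fillPoly(m,[np.array([(170,130),(380,20),(430,140),(215,232)])],1)
q=P[(m>0)&(P[...,2]>.103)&(P[...,2]<.116)]; print('traytop z',np.median(q[:,2]),cv2.minAreaRect(q[:,:2].astype(np.float32)*1000))
q=P[110:165,30:140].reshape(-1,3)
q=P[20:90,120:205].reshape(-1,3);q=q[(q[:,2]>.083)&(q[:,2]<.1)]; print('cup1',np.median(q[:,2]),cv2.minEnclosingCircle(q[:,:2].astype(np.float32)*1000),cv2.minAreaRect(q[:,:2].astype(np.float32)*1000))
q=P[163:192,126:154].reshape(-1,3); q=q[q[:,2]>.1];print('ball',q.mean(0),q[:,2].max(),len(q))
E
```

```text
socket ((606.2001953125, 274.29547119140625), 22.916532516479492) [606.2 274.3] 79.37253933193772
socket ((599.8331298828125, 156.21908569335938), 22.695987701416016) [599.7 156.6] 73.97296803562772
traytop z 0.10816489867811169 ((603.70068359375, 214.64639282226562), (246.51641845703125, 130.54046630859375), 87.29220581054688)
cup1 0.08933032584879425 ((444.7626647949219, 114.52481842041016), 29.16792869567871) ((444.8486633300781, 114.86746978759766), (57.060455322265625, 57.29270935058594), 9.50362777709961)
ball [0.56836263 0.05513869 0.14124657] 0.42137700845674253 469
```

```bash
python3 -m pendant '{"offset":[[-0.044,0.008,-0.02],[-0.044,0.008,-0.02],[-0.044,0.008,-0.02],[-0.044,0.008,-0.02],[-0.043,0.007,-0.02],[-0.043,0.007,-0.02],[0,0,0],[0,0,-0.04],[0,0,-0.04],[0,0,-0.028],[0,0,0],[0,0,0]],"twist":[[0,0,0],[0,0,0],[0,0,0],[0,0,0],[0,0,0],[0,0,0],[0,0,0],[0,0,0],[0,0,0],[0,0,0],[0,0,0],[0,0,0]]}' 0.0854 80
python3 -m pendant '{"offset":[[0,0,0],[0,0,0],[0,0,0],[0,0,0],[0,0,0],[0,0,0],[0,0,0],[0,0,0]],"twist":[[0,0,0],[0,0,0],[0,0,0],[0,0,0],[0,0,0],[0,0,0],[0,0,0],[0,0,0]]}' 0.04 80
```

```text
clock: 3.2
eef_pos: [0.4044, 0.2625, 0.0541]
orientation: [180.0, -0.0, 154.1]
contact_force: [0.2, 0.3, 0.6]
opening: 0.0857
grasp_force: 0.0
clock: 4.0
eef_pos: [0.406, 0.2626, 0.0553]
orientation: [179.8, 0.1, 154.0]
contact_force: [-1.1, -0.1, 11.2]
opening: 0.0567
grasp_force: 82.4
```

```bash
python3 -m pendant '{"offset":[[0,0,0.04],[0,0,0.04],[0,0,0.04],[0.04,0.002,0.005],[0.04,0.002,0],[0.04,0.003,0],[0.04,0.002,0],[0.041,0.003,0],[0,0,0],[0,0,0],[0,0,0]],"twist":[[0,0,0],[0,0,0],[0,0,0],[0,0,0],[0,0,0],[0,0,0],[0,0,0],[0,0,0],[0,0,0],[0,0,0],[0,0,0]]}'
python3 - <<'E'
from h import *
s=ctrl.read_state(); print(s['joint_positions'].round(1) if hasattr(s['joint_positions'],'round') else s['joint_positions'])
i=viewer.camera_info('wrist'); im,d=save('wrist','w3.png'); P=cloud('wrist',i,d)
q=P.reshape(-1,3); e=s['eef_pos']
q=q[(abs(q[:,2]-e[2]-.035)<.012)&(np.hypot(q[:,0]-e[0],q[:,1]-e[1])<.035)]; print(len(q),np.median(q[:,2]),cv2.minEnclosingCircle(q[:,:2].astype(np.float32)*1000),e)
E
```

```text
clock: 5.1
eef_pos: [0.6047, 0.2739, 0.1786]
orientation: [-180.0, -0.1, 154.0]
contact_force: [-0.6, 0.4, -1.8]
opening: 0.0561
grasp_force: 86.4
[-21.7  34.7  -8.3  83.8   5.3  61.9  33. ]
14030 0.21288781325012798 ((599.8173217773438, 276.3474426269531), 33.70644760131836) [0.60471957 0.27392546 0.17858652]
```

```bash
python3 -m pendant '{"offset":[[0.002,0,0],[0,0,-0.005],[0,0,-0.005],[0,0,-0.003],[0,0,-0.003],[0,0,-0.003],[0,0,0],[0,0,0]],"twist":[[0,0,0],[0,0,0],[0,0,0],[0,0,0],[0,0,0],[0,0,0],[0,0,0],[0,0,0]]}'

```

```text
clock: 5.95
eef_pos: [0.608, 0.2737, 0.1592]
orientation: [-180.0, -0.0, 154.0]
contact_force: [-0.5, 0.0, -2.5]
opening: 0.0561
grasp_force: 86.4
```

```bash
python3 -m pendant '{"offset":[[0,0,-0.002],[0,0,-0.002],[0,0,-0.001],[0,0,-0.001],[0,0,-0.001],[0,0,-0.001],[0,0,-0.001],[0,0,-0.001],[0,0,-0.001],[0,0,-0.001]],"twist":[[0,0,8],[0,0,8],[0,0,8],[0,0,8],[0,0,8],[0,0,8],[0,0,8],[0,0,8],[0,0,8],[0,0,8]]}' - 100
python3 -m pendant '{"offset":[[0,0,-0.0005],[0,0,-0.0007],[0,0,-0.0007],[0,0,-0.0007],[0,0,-0.0007],[0,0,-0.0007],[0,0,-0.0007],[0,0,-0.0007],[0,0,-0.0007],[0,0,-0.0007]],"twist":[[0,0,-8],[0,0,-8],[0,0,-8],[0,0,-8],[0,0,-8],[0,0,-8],[0,0,-8],[0,0,-8],[0,0,-8],[0,0,-8]]}'
python3 -c "
from h import *
s=ctrl.read_state();print(np.round(s['joint_positions'],1),np.round(s['wrist_torque'],2))"
```

```text
clock: 6.95
eef_pos: [0.6078, 0.2749, 0.1478]
orientation: [180.0, 0.1, -125.7]
contact_force: [-1.7, 1.0, -0.9]
opening: 0.0561
grasp_force: 106.5
clock: 7.95
eef_pos: [0.6075, 0.2739, 0.141]
orientation: [-180.0, -0.0, 153.7]
contact_force: [-3.6, -0.8, 1.6]
opening: 0.0563
grasp_force: 107.1
[-21.9  36.8  -7.8  86.1   5.5  57.5  32.6] [-0.14  0.77  0.07]
```

```bash
python3 -m pendant '{"offset":[[-0.001,0,-0.0005],[0,0,-0.0007],[0,0,-0.0007],[0,0,-0.0007],[0,0,-0.0007],[0,0,-0.0007],[0,0,-0.0007],[0,0,-0.0007],[0,0,-0.0007],[0,0,-0.0007]],"twist":[[0,0,8],[0,0,8],[0,0,8],[0,0,8],[0,0,8],[0,0,8],[0,0,8],[0,0,8],[0,0,8],[0,0,8]]}'
python3 -m pendant '{"offset":[[0,0,-0.0005],[0,0,-0.0007],[0,0,-0.0007],[0,0,-0.0007],[0,0,-0.0007],[0,0,-0.0007],[0,0,-0.0007],[0,0,-0.0007],[0,0,-0.0007]],"twist":[[0,0,-8],[0,0,-8],[0,0,-8],[0,0,-8],[0,0,-8],[0,0,-8],[0,0,-8],[0,0,-8],[0,0,-8]]}'
python3 -c "
from h import *
s=ctrl.read_state();print(np.round(s['joint_positions'],1),np.round(s['wrist_torque'],2))"
```

```text
clock: 8.95
eef_pos: [0.6076, 0.2752, 0.135]
orientation: [-180.0, 0.2, -125.7]
contact_force: [0.7, 1.6, 1.5]
opening: 0.056
grasp_force: 107.5
clock: 9.85
eef_pos: [0.6077, 0.2732, 0.1286]
orientation: [180.0, 0.1, 161.6]
contact_force: [0.2, -1.0, -0.3]
opening: 0.056
grasp_force: 107.9
[-20.8  37.5  -9.7  87.    7.2  56.   39.1] [-0.15  0.25 -0.13]
```

```bash
python3 -m pendant '{"offset":[[0,0,-0.0007],[0,0,-0.0007],[0,0,-0.0007],[0,0,-0.0007],[0,0,-0.0007],[0,0,-0.0007],[0,0,-0.0007]],"twist":[[0,0,8],[0,0,8],[0,0,8],[0,0,8],[0,0,8],[0,0,8],[0,0,8]]}'
```

```text
clock: 10.55
eef_pos: [0.6086, 0.2747, 0.1245]
orientation: [-180.0, 0.3, -141.7]
contact_force: [1.8, 1.5, 5.2]
opening: 0.0564
grasp_force: 108.2
```

```bash
python3 -m pendant '{"offset":[[0,0,-0.0005],[0,0,-0.0005],[0,0,-0.0005],[0,0,-0.0005],[0,0,-0.0005],[0,0,-0.0005]],"twist":[[0,0,-8],[0,0,-8],[0,0,-8],[0,0,-8],[0,0,-8],[0,0,-8]]}'
```

```text
clock: 11.15
eef_pos: [0.6083, 0.2734, 0.122]
orientation: [180.0, 0.2, 169.7]
contact_force: [-1.1, -2.0, 9.3]
opening: 0.0553
grasp_force: 108.9
```

```bash
python3 -m pendant '{"offset":[[0,0,-0.0005],[0,0,-0.0005],[0,0,-0.0003],[0,0,0]],"twist":[[0,0,8],[0,0,8],[0,0,-8],[0,0,-8]]}'
python3 -m pendant '{"offset":[[0,0,0],[0,0,0],[0,0,0],[0,0,0],[0,0,0.03],[0,0,0.04],[0,0,0.04],[0,0,0]],"twist":[[0,0,0],[0,0,0],[0,0,0],[0,0,0],[0,0,0],[0,0,0],[0,0,0],[0,0,0]]}' 0.0854 80
python3 - <<'E'
from h import *
i=viewer.camera_info('wrist'); im,d=save('wrist','w4.png'); P=cloud('wrist',i,d); s=ctrl.read_state();print(s['eef_pos'],s['joint_positions'])
q=P.reshape(-1,3)
q=q[(abs(q[:,2]-.159)<.012)&(np.hypot(q[:,0]-.606,q[:,1]-.274)<.04)]
print(len(q),np.median(q[:,2]),cv2.minEnclosingCircle(q[:,:2].astype(np.float32)*1000))
E
```

```text
clock: 11.55
eef_pos: [0.6078, 0.2739, 0.121]
orientation: [179.9, 0.1, 169.7]
contact_force: [-2.8, -3.7, 11.8]
opening: 0.0561
grasp_force: 109.2
clock: 12.35
eef_pos: [0.6095, 0.2751, 0.2346]
orientation: [179.6, 0.5, 170.0]
contact_force: [0.1, -0.1, 0.1]
opening: 0.0853
grasp_force: 0.0
[0.60837658 0.2745225  0.23156046] [-19.17232379  32.72808385 -12.80710364  79.12661451   7.41107789
  68.6197124   47.34868496]
4544 0.1600283756945553 ((606.4075317382812, 274.3187255859375), 29.227460861206055)
```

View pics/w4.png

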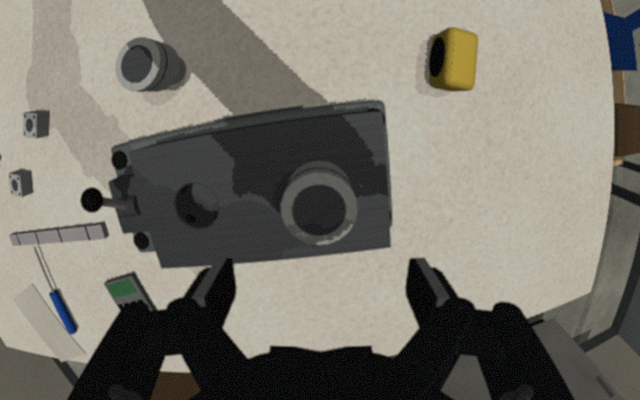

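The wrist view shows cup0 in socket0 at (318,203), upright. I'll check its height against the tray.

```bash
python3 - <<'E'
from h import *
from scipy.spatial import cKDTree
i=viewer.camera_info('wrist'); f=np.load('pics/w4.npz'); P=cloud('wrist',i,f['d']); q=P.reshape(-1,3)
r=np.hypot(q[:,0]-.6064,q[:,1]-.2743)
a=q[(r<.029)&(r>.023)&(q[:,2]>.15)&(q[:,2]<.17)]; print('cap',np.median(a[:,2]))
for y0,y1 in [(.2,.23),(.315,.33),(.11,.125)]:
  b=q[(abs(q[:,0]-.60)<.04)&(q[:,1]>y0)&(q[:,1]<y1)&(abs(q[:,2]-.109)<.006)]; print('tray',len(b),np.median(b[:,2]))
f=np.load('pics/w2.npz');i=np.load('pics/w2i.npy',allow_pickle=True).item();P=cloud('wrist',i,f['d']);q=P.reshape(-1,3)
b=q[(r*0==0)&(np.hypot(q[:,0]-.4448,q[:,1]-.1147)<.029)&(np.hypot(q[:,0]-.4448,q[:,1]-.1147)>.023)&(abs(q[:,2]-.09)<.01)]; print('cup1 on bench',np.median(b[:,2]))
E
```

```text
cap 0.15648064754381127
tray 2626 0.10526883114324678
tray 1412 0.10515954645516032
tray 931 0.10541419536862434
cup1 on bench 0.08861855194103863
```

```bash
python3 -m pendant '{"offset":[[-0.027,-0.026,0],[-0.027,-0.027,-0.01],[-0.027,-0.027,-0.01],[-0.027,-0.027,-0.02],[-0.027,-0.027,-0.02],[-0.028,-0.026,-0.02],[0,0,0],[0,0,-0.04],[0,0,-0.04],[0,0,-0.02],[0,0,0],[0,0,0]],"twist":[[0,0,0],[0,0,0],[0,0,0],[0,0,0],[0,0,0],[0,0,0],[0,0,0],[0,0,0],[0,0,0],[0,0,0],[0,0,0],[0,0,0]]}' 0.0854 80

```

```text
clock: 13.6
eef_pos: [0.4438, 0.1139, 0.0482]
orientation: [-180.0, -0.1, 170.0]
contact_force: [-0.0, 0.7, 1.6]
opening: 0.0854
grasp_force: 0.0
```

```bash
python3 -m pendant '{"offset":[[0.001,0.001,0.004],[0,0,0],[0,0,0],[0,0,0],[0,0,0],[0,0,0],[0,0,0],[0,0,0]],"twist":[[0,0,0],[0,0,0],[0,0,0],[0,0,0],[0,0,0],[0,0,0],[0,0,0],[0,0,0]]}' 0.04 100
python3 -m pendant '{"offset":[[0,0,0.04],[0,0,0.04],[0,0,0.04],[0.039,0.01,0.005],[0.039,0.011,0],[0.039,0.011,0],[0.038,0.009,0],[0,0,0],[0,0,0],[0,0,0]],"twist":[[0,0,0],[0,0,0],[0,0,0],[0,0,0],[0,0,0],[0,0,0],[0,0,0],[0,0,0],[0,0,0],[0,0,0]]}'
python3 - <<'E'
from h import *
s=ctrl.read_state(); print(s['joint_positions'],s['eef_pos'])
i=viewer.camera_info('wrist'); im,d=save('wrist','w5.png'); P=cloud('wrist',i,d); q=P.reshape(-1,3); e=s['eef_pos']
r=np.hypot(q[:,0]-e[0],q[:,1]-e[1]); a=q[(r<.02)&(abs(q[:,2]-e[2]-.035)<.012)];print('cap z',np.median(a[:,2]))
i=viewer.camera_info('top'); im,d=save('top','top1.png'); P=cloud('top',i,d); q=P.reshape(-1,3)
r=np.hypot(q[:,0]-.6064,q[:,1]-.2743)
print('cup0 cap',np.median(q[(r<.027)&(r>.0)&(q[:,2]>.15)][:,2]),'tray',np.median(q[(r>.034)&(abs(q[:,0]-.606)<.05)&(abs(q[:,1]-.3)<.035)&(q[:,2]>.1)&(q[:,2]<.12)][:,2]))
E
```

```text
clock: 14.4
eef_pos: [0.4463, 0.115, 0.0544]
orientation: [179.9, 0.2, 170.0]
contact_force: [-2.0, -0.1, 12.8]
opening: 0.0562
grasp_force: 103.3
clock: 15.4
eef_pos: [0.5988, 0.1554, 0.1775]
orientation: [-180.0, -0.1, 170.0]
contact_force: [0.5, -0.0, -2.7]
opening: 0.0559
grasp_force: 107.1
[ -9.0349196   31.06030961 -12.62620104  91.38710092   7.60642995
  58.45957066  56.10307506] [0.59881173 0.155377   0.1775282 ]
cap z 0.213239517090775
cup0 cap 0.15996079909695826 tray 0.1079872164719351
```

```bash
python3 -m pendant '{"offset":[[0.0015,0,0],[0,0,-0.005],[0,0,-0.005],[0,0,-0.003],[0,0,-0.003],[0,0,-0.003],[0,0,0],[0,0,0]],"twist":[[0,0,0],[0,0,0],[0,0,0],[0,0,0],[0,0,0],[0,0,0],[0,0,0],[0,0,0]]}'

```

```text
clock: 16.3
eef_pos: [0.6015, 0.1557, 0.1583]
orientation: [-180.0, -0.0, 170.0]
contact_force: [-0.8, -0.2, -2.4]
opening: 0.0563
grasp_force: 107.1
```

```bash
python3 -m pendant '{"offset":[[0,0,-0.002],[0,0,-0.002],[0,0,-0.001],[0,0,-0.001],[0,0,-0.001],[0,0,-0.001],[0,0,-0.001],[0,0,-0.001],[0,0,-0.001],[0,0,-0.001]],"twist":[[0,0,8],[0,0,8],[0,0,8],[0,0,8],[0,0,8],[0,0,8],[0,0,8],[0,0,8],[0,0,8],[0,0,8]]}' - 100
python3 -m pendant '{"offset":[[-0.001,0,-0.0005],[0,0,-0.0007],[0,0,-0.0007],[0,0,-0.0007],[0,0,-0.0007],[0,0,-0.0007],[0,0,-0.0007],[0,0,-0.0007],[0,0,-0.0007],[0,0,-0.0007]],"twist":[[0,0,-8],[0,0,-8],[0,0,-8],[0,0,-8],[0,0,-8],[0,0,-8],[0,0,-8],[0,0,-8],[0,0,-8],[0,0,-8]]}'
```

```text
clock: 17.3
eef_pos: [0.6005, 0.1566, 0.1466]
orientation: [179.9, 0.0, -109.6]
contact_force: [-6.1, 2.2, -0.5]
opening: 0.0559
grasp_force: 107.2
clock: 18.3
eef_pos: [0.6017, 0.1555, 0.1404]
orientation: [180.0, 0.2, 169.7]
contact_force: [0.7, -0.9, 0.2]
opening: 0.0559
grasp_force: 107.3
```

```bash
python3 -m pendant '{"offset":[[0,0,-0.0005],[0,0,-0.0007],[0,0,-0.0007],[0,0,-0.0007],[0,0,-0.0007],[0,0,-0.0007],[0,0,-0.0007],[0,0,-0.0007],[0,0,-0.0007],[0,0,-0.0007]],"twist":[[0,0,8],[0,0,8],[0,0,8],[0,0,8],[0,0,8],[0,0,8],[0,0,8],[0,0,8],[0,0,8],[0,0,8]]}'
python3 -m pendant '{"offset":[[0,0,-0.0005],[0,0,-0.0007],[0,0,-0.0007],[0,0,-0.0007],[0,0,-0.0007],[0,0,-0.0007],[0,0,-0.0007],[0,0,-0.0007],[0,0,-0.0007]],"twist":[[0,0,-8],[0,0,-8],[0,0,-8],[0,0,-8],[0,0,-8],[0,0,-8],[0,0,-8],[0,0,-8],[0,0,-8]]}'
python3 -m pendant '{"offset":[[0,0,-0.0007],[0,0,-0.0007],[0,0,-0.0007],[0,0,-0.0007],[0,0,-0.0007],[0,0,-0.0007],[0,0,-0.0007]],"twist":[[0,0,8],[0,0,8],[0,0,8],[0,0,8],[0,0,8],[0,0,8],[0,0,8]]}'
```

```text
clock: 19.3
eef_pos: [0.6002, 0.1569, 0.1335]
orientation: [180.0, 0.1, -109.7]
contact_force: [-2.1, 1.6, 2.5]
opening: 0.0562
grasp_force: 107.7
clock: 20.2
eef_pos: [0.6018, 0.155, 0.1281]
orientation: [-180.0, 0.2, 177.6]
contact_force: [1.6, -2.4, -0.1]
opening: 0.0559
grasp_force: 107.9
clock: 20.9
eef_pos: [0.6007, 0.1561, 0.1228]
orientation: [-180.0, 0.1, -125.8]
contact_force: [-3.6, 2.4, 4.6]
opening: 0.0561
grasp_force: 108.5
```

```bash
python3 -m pendant '{"offset":[[0,0,-0.0005],[0,0,-0.0005],[0,0,-0.0005],[0,0,-0.0005],[0,0,-0.0005],[0,0,-0.0005],[0,0,-0.0005]],"twist":[[0,0,-8],[0,0,-8],[0,0,-8],[0,0,-8],[0,0,-8],[0,0,-8],[0,0,-8]]}'
```

```text
clock: 21.6
eef_pos: [0.6015, 0.1544, 0.1202]
orientation: [-179.9, 0.2, 177.6]
contact_force: [-4.0, -4.3, 10.9]
opening: 0.0561
grasp_force: 109.2
```

```bash
python3 -m pendant '{"offset":[[0,0,-0.0005],[0,0,-0.0005],[0,0,-0.0005],[0,0,0],[0,0,0],[0,0,0]],"twist":[[0,0,8],[0,0,8],[0,0,8],[0,0,8],[0,0,-8],[0,0,-8]]}'
```

```text
clock: 22.2
eef_pos: [0.6014, 0.155, 0.1191]
orientation: [-180.0, 0.1, -166.3]
contact_force: [-3.0, -5.2, 13.0]
opening: 0.0562
grasp_force: 109.5
```

```bash
python3 -m pendant '{"offset":[[0,0,0],[0,0,0],[0,0,0],[0,0,0],[0,0,0.04],[0,0,0.04],[0.006,0.04,0.01],[0,0.04,0],[0,0.039,0],[0,0,0],[0,0,0],[0,0,0]],"twist":[[0,0,0],[0,0,0],[0,0,0],[0,0,0],[0,0,0],[0,0,0],[0,0,0],[0,0,0],[0,0,0],[0,0,0],[0,0,0],[0,0,0]]}' 0.0854 100
python3 - <<'E'
from h import *
i=viewer.camera_info('wrist'); im,d=save('wrist','w6.png'); P=cloud('wrist',i,d); q=P.reshape(-1,3)
for n,(x,y) in {'cup0':(.6064,.2743),'cup1':(.6005,.156)}.items():
    r=np.hypot(q[:,0]-x,q[:,1]-y); a=q[(r<.029)&(r>.024)&(q[:,2]>.15)&(q[:,2]<.17)]
    a2=q[(r<.034)&(q[:,2]>.153)&(q[:,2]<.165)]
    print(n,len(a),np.median(a[:,2]) if len(a) else 0,cv2.minEnclosingCircle(a2[:,:2].astype(np.float32)*1000) if len(a2) else 0)
b=q[(abs(q[:,0]-.60)<.04)&(q[:,1]>.2)&(q[:,1]<.23)&(abs(q[:,2]-.109)<.008)]; print('tray',len(b),np.median(b[:,2]))
E
```

```text
clock: 23.4
eef_pos: [0.6068, 0.2733, 0.2064]
orientation: [-179.9, -0.0, -166.1]
contact_force: [0.3, -0.7, 0.6]
opening: 0.0852
grasp_force: 0.0
cup0 1724 0.15921091492002745 ((605.905517578125, 274.3829650878906), 29.20920181274414)
cup1 1553 0.15831241148249428 ((601.11474609375, 156.09164428710938), 29.28346824645996)
tray 3409 0.10795757544001602
```

View pics/w6.png

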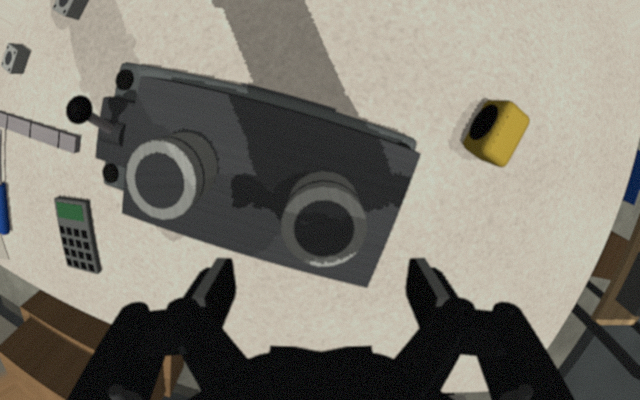

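The view shows both cups seated, cup0 at (325,225) and cup1 at (162,180). Cup0 reads about 1 mm higher than cup1, so I'll grip it again and press a little more.

```bash
python3 -m pendant '{"offset":[[0,0,-0.04],[0,0,-0.037],[0,0,0],[0,0,0],[0,0,0]],"twist":[[0,0,0],[0,0,0],[0,0,0],[0,0,0],[0,0,0]]}'
python3 -m pendant '{"offset":[[0,0,0],[0,0,0],[0,0,0],[0,0,0],[0,0,0],[0,0,0],[0,0,0]],"twist":[[0,0,0],[0,0,0],[0,0,0],[0,0,0],[0,0,0],[0,0,0],[0,0,0]]}' 0.04 100
```

```text
clock: 23.95
eef_pos: [0.6078, 0.2748, 0.132]
orientation: [180.0, 0.2, -166.1]
contact_force: [0.2, 0.1, 0.6]
opening: 0.0852
grasp_force: 0.0
clock: 24.65
eef_pos: [0.607, 0.2753, 0.1304]
orientation: [180.0, 0.1, -166.0]
contact_force: [0.6, 1.9, 5.3]
opening: 0.0557
grasp_force: 104.6
```

```bash
python3 -m pendant '{"offset":[[0,0,-0.0005],[0,0,-0.0005],[0,0,-0.0005],[0,0,-0.0005]],"twist":[[0,0,-8],[0,0,-8],[0,0,-8],[0,0,-8]]}'
python3 -m pendant '{"offset":[[0,0,-0.0005],[0,0,-0.0005],[0,0,-0.0005],[0,0,0]],"twist":[[0,0,8],[0,0,8],[0,0,8],[0,0,8]]}'
```

```text
clock: 25.05
eef_pos: [0.6069, 0.2749, 0.1288]
orientation: [180.0, 0.1, 161.8]
contact_force: [-3.5, 0.3, 8.5]
opening: 0.0557
grasp_force: 105.5
clock: 25.45
eef_pos: [0.6068, 0.2739, 0.1272]
orientation: [-179.9, 0.0, -165.8]
contact_force: [-1.3, -2.2, 10.7]
opening: 0.0557
grasp_force: 105.8
```

```bash
python3 -m pendant '{"offset":[[0,0,-0.0007],[0,0,-0.0007],[0,0,-0.0006],[0,0,0]],"twist":[[0,0,-8],[0,0,-8],[0,0,-8],[0,0,-8]]}'
python3 -m pendant '{"offset":[[0,0,-0.0005],[0,0,0],[0,0,0],[0,0,0]],"twist":[[0,0,8],[0,0,8],[0,0,8],[0,0,8]]}'
```

```text
clock: 25.85
eef_pos: [0.6071, 0.2736, 0.1259]
orientation: [-180.0, 0.1, 161.6]
contact_force: [-2.9, -0.4, 13.0]
opening: 0.0555
grasp_force: 106.5
clock: 26.25
eef_pos: [0.6072, 0.2738, 0.1257]
orientation: [-179.9, 0.1, -165.8]
contact_force: [-2.6, -3.0, 14.9]
opening: 0.0558
grasp_force: 106.5
```

```bash
python3 -m pendant '{"offset":[[0,0,0],[0,0,0],[0,0,0],[0,0,0],[0,0,0.04],[0,0,0.04],[0,0,0.01],[0,0,0],[0,0,0],[0,0,0]],"twist":[[0,0,0],[0,0,0],[0,0,0],[0,0,0],[0,0,0],[0,0,0],[0,0,0],[0,0,0],[0,0,0],[0,0,0]]}' 0.0854 100
python3 - <<'E'
from h import *
i=viewer.camera_info('wrist'); im,d=save('wrist','w7.png'); P=cloud('wrist',i,d); q=P.reshape(-1,3)
for n,(x,y) in {'cup0':(.6064,.2743),'cup1':(.6005,.156)}.items():
    r=np.hypot(q[:,0]-x,q[:,1]-y); a=q[(r<.029)&(r>.024)&(q[:,2]>.15)&(q[:,2]<.17)]
    print(n,len(a),np.median(a[:,2]) )
b=q[(abs(q[:,0]-.60)<.04)&(q[:,1]>.2)&(q[:,1]<.23)&(abs(q[:,2]-.109)<.008)]; print('tray',len(b),np.median(b[:,2]))
for y0,y1 in ((.2,.23),(.315,.33)):
  b=q[(abs(q[:,0]-.60)<.04)&(q[:,1]>y0)&(q[:,1]<y1)&(abs(q[:,2]-.109)<.008)]; print('tray',np.median(b[:,2]))
E
python3 -m pendant '{"offset":[[-0.015,-0.038,0],[-0.019,-0.038,0],[-0.019,-0.038,0],[-0.019,-0.038,0],[-0.019,-0.038,0],[-0.019,-0.037,0],[0,0,0],[0,0,0]],"twist":[[0,0,-7],[0,0,-7],[0,0,0],[0,0,0],[0,0,0],[0,0,0],[0,0,0],[0,0,0]]}' 0 40
```

```text
clock: 27.25
eef_pos: [0.6057, 0.2742, 0.2118]
orientation: [-179.9, -0.2, -166.0]
contact_force: [-0.5, -1.1, -0.4]
opening: 0.0854
grasp_force: 0.0
cup0 1605 0.15880463866643454
cup1 1443 0.15897448517124937
tray 3258 0.10800820260967185
tray 0.10800820260967185
tray 0.10806492495943668
clock: 28.1
eef_pos: [0.4961, 0.0469, 0.2134]
orientation: [-180.0, -0.0, 179.9]
contact_force: [0.5, 0.8, -0.1]
opening: 0.0001
grasp_force: 0.0
```

```bash
python3 -m pendant '{"offset":[[0,0,-0.04],[0,0,-0.04],[0,0,-0.02],[0.015,0,0],[0.015,0,0],[0.015,0,0],[0.015,0,0],[0.015,0,0],[0.012,0,0],[0.008,0,0],[0.004,0,0],[0,0,0]],"twist":[[0,0,0],[0,0,0],[0,0,0],[0,0,0],[0,0,0],[0,0,0],[0,0,0],[0,0,0],[0,0,0],[0,0,0],[0,0,0],[0,0,0]]}' 0 40
python3 -m pendant '{"offset":[[0.003,0,0],[0.002,0,0],[0,0,0]],"twist":[[0,0,0],[0,0,0],[0,0,0]]}'
```

```text
clock: 29.3
eef_pos: [0.5958, 0.0486, 0.1133]
orientation: [180.0, -0.0, -179.9]
contact_force: [-0.2, -0.2, 0.7]
opening: -0.0001
grasp_force: 0.0
clock: 29.6
eef_pos: [0.6005, 0.0478, 0.1138]
orientation: [-180.0, 0.0, 180.0]
contact_force: [-0.5, -0.3, -0.8]
opening: -0.0001
grasp_force: 0.2
```

```bash
python3 -m pendant '{"offset":[[0.002,0,0],[0.002,0,0],[0.002,0,0],[0,0,0]],"twist":[[0,0,0],[0,0,0],[0,0,0],[0,0,0]]}'
python3 - <<'E'
from h import *
i=viewer.camera_info('top'); im,d=save('top','top2.png'); c=im[150:300,170:490]; cv2.imwrite('pics/top2c.png',cv2.resize(c,(800,375),interpolation=cv2.INTER_CUBIC)[:,:,::-1])
print(project('top',i,[[.5611,.0471,.128],[.6284,.0437,.128]]))
E
```

```text
clock: 30.0
eef_pos: [0.6039, 0.0476, 0.1136]
orientation: [-180.0, -0.3, -180.0]
contact_force: [-9.5, 0.3, 4.7]
opening: 0.0002
grasp_force: 4.8
[[318.03850331 224.71334768]
 [319.8537036  201.74100618]]
```

View pics/top2c.png

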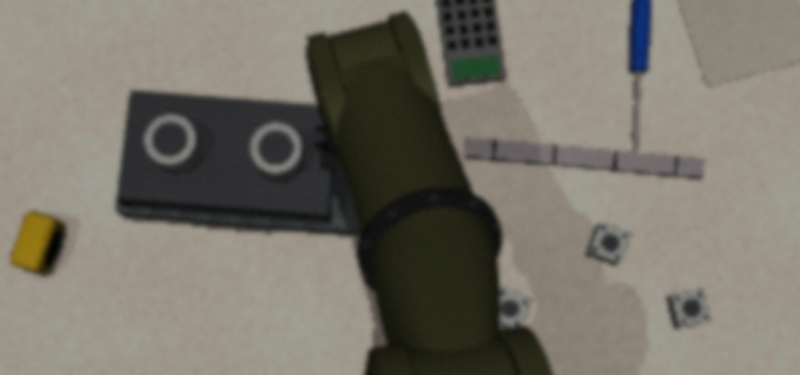

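The lever hit its stop: force rose to -9.5 N at the predicted position. Both cups are in and the arm hides the lever. I'll back off and go to look at the blanks.

```bash
python3 -m pendant '{"offset":[[-0.02,0,0],[-0.03,0,0],[0,0,0.05],[0,0,0.05],[0,0,0.04],[0.02,-0.042,0],[0.025,-0.042,0],[0.025,-0.042,0],[0.025,-0.042,0],[0.025,-0.042,0],[0.025,-0.042,0],[0,-0.042,0]],"twist":[[0,0,0],[0,0,0],[0,0,0],[0,0,0],[0,0,0],[0,0,0],[0,0,0],[0,0,0],[0,0,0],[0,0,0],[0,0,0],[0,0,0]]}' 0.0854 40
python3 -m pendant '{"offset":[[0,0,0],[0,0,0]],"twist":[[0,0,0],[0,0,0]]}'
python3 - <<'E'
from h import *
s=ctrl.read_state(); print(s['joint_positions'],s['eef_pos'])
i=viewer.camera_info('wrist'); np.save('pics/w8i.npy',i,allow_pickle=True); im,d=save('wrist','w8.png')
E
```

```text
clock: 31.25
eef_pos: [0.7039, -0.2474, 0.2527]
orientation: [180.0, 0.1, -179.9]
contact_force: [-0.0, -0.1, 0.7]
opening: 0.0853
grasp_force: 0.0
clock: 31.45
eef_pos: [0.7013, -0.2482, 0.2532]
orientation: [-180.0, -0.0, 179.8]
contact_force: [1.1, 0.9, -0.5]
opening: 0.0857
grasp_force: 0.0
[ 23.3480988   39.97521465 -12.73464314  61.66753677   8.30721473
  79.17037143 101.77749881] [ 0.70133599 -0.24823494  0.25324886]
```

View pics/w8.png

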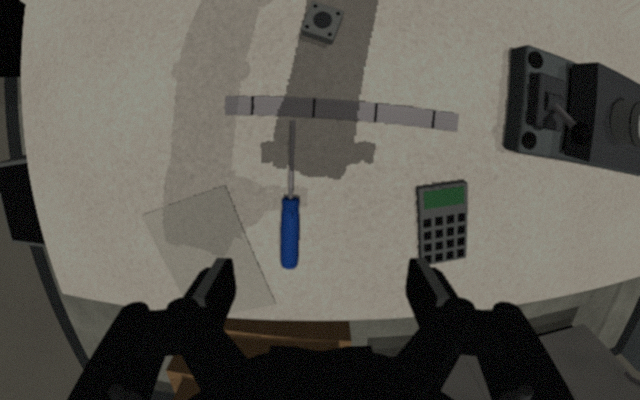

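The view shows the bar's black lines at about (253,105), (314,107), (375,111) and (433,118), and the lever leaning to +x near (560,115).

```bash
python3 - <<'E'
from h import *
i=np.load('pics/w8i.npy',allow_pickle=True).item(); f=np.load('pics/w8.npz'); im=f['im']; P=cloud('wrist',i,f['d'])
v,u=np.mgrid[0:400,0:640]; X=onplane('wrist',i,np.c_[u.ravel(),v.ravel()],.014).reshape(400,640,3)[...,:2]
print('bench z',np.median(P[40:80,420:480,2]),'bar z',np.median(P[107:112,330:360,2]))
m=((P[...,2]>.0075)&(P[...,2]<.025)).astype(np.uint8); m[:85]=0;m[140:]=0;m[:,:215]=0;m[:,470:]=0
n,l,st,c=cv2.connectedComponentsWithStats(m); k=1+st[1:,4].argmax(); b=l==k
r=cv2.minAreaRect((X[b]*1000).astype(np.float32)); print('bar',r)
bx=cv2.boxPoints(r)/1000
g=cv2.cvtColor(im,cv2.COLOR_RGB2GRAY)
# lines: along bar axis darkness profile
ang=np.radians(r[2] if r[1][0]>r[1][1] else r[2]+90); a=np.array([np.cos(ang),np.sin(ang)]); a*=np.sign(a[1]); nrm=np.array([a[1],-a[0]]); ctr=np.array(r[0])/1000
s=np.arange(-.145,.145,.0005)
prof=[]
for t in s:
    pts=np.array([np.r_[ctr+a*t+nrm*w,.014] for w in np.linspace(-.007,.007,9)]); px=project('wrist',i,pts).astype(np.float32)
    prof.append(cv2.remap(g,px[:,0].reshape(1,-1),px[:,1].reshape(1,-1),cv2.INTER_LINEAR).mean())
prof=np.array(prof); bg=cv2.blur(prof.reshape(1,-1).astype(np.float32),(41,1)).ravel()
dd=bg-prof
L=[]
for t0 in (-.114,-.038,.038,.114):
    w=(abs(s-t0)<.012); ww=np.clip(dd[w]-3,0,None); L.append((s[w]*ww).sum()/ww.sum())
L=np.array(L); print('lines',L.round(4),'ang',np.degrees(ang))
off=np.mean(L-np.array([-.114,-.038,.038,.114])); o=ctr+a*off; print('origin',o,'yaw',np.degrees(np.arctan2(-a[0],a[1])))
for t in (-.114,-.038,.038,.114): print('mark',(o+a*t-nrm*.032).round(4))
q=P[3:50,290:355].reshape(-1,3); q=q[(q[:,2]>.026)&(q[:,2]<.04)]; print('blank',cv2.minAreaRect(q[:,:2].astype(np.float32)*1000))
E
```

```text
bench z -0.000729981105499683 bar z 0.013234269871560705
bar ((625.4916381835938, -218.9133758544922), (298.3145446777344, 25.124011993408203), 86.28984832763672)
lines [-0.1138 -0.0381  0.0379  0.1137] ang 86.28984832763672
origin [ 0.62548729 -0.21898046] yaw -3.7101516723632817
mark [ 0.5862 -0.3307]
mark [ 0.5911 -0.2548]
mark [ 0.596 -0.179]
mark [ 0.6009 -0.1031]
blank ((517.0942993164062, -246.43739318847656), (40.349483489990234, 41.53976058959961), 70.3414306640625)
```

```bash
python3 -m pendant '{"offset":[[-0.046,0,-0.02],[-0.046,0.001,-0.02],[-0.046,0.001,-0.02],[-0.046,0,-0.02],[0,0,-0.02],[0,0,0],[0,0,0]],"twist":[[0,0,-6.5],[0,0,-6.5],[0,0,-6.5],[0,0,0],[0,0,0],[0,0,0],[0,0,0]]}' 0.0854 40
cat > bl.py <<'E'
from h import *
import sys
def rects(name,i,d,im,crop=None):
    P=cloud(name,i,d); m=((P[...,2]>.024)&(P[...,2]<.04)&(P[...,0]>.3)&(P[...,0]<.75)&(P[...,1]<-.06)&(P[...,1]>-.5)).astype(np.uint8)
    n,l,st,c=cv2.connectedComponentsWithStats(m)
    for k in range(1,n):
        if st[k,4]>120:
            v,u=np.nonzero(l==k); X=onplane(name,i,np.c_[u,v],.032)[:,:2]*1000
            r=cv2.minAreaRect(X.astype(np.float32)); print(name,st[k].tolist(),np.round(r[0],1),np.round(r[1],1),round(r[2],1),'z',np.median(P[l==k][:,2]).round(4))
if __name__=='__main__':
    s=ctrl.read_state(); print(s['eef_pos'],s['orientation'],np.round(s['joint_positions'],1))
    i=viewer.camera_info('wrist'); im,d=save('wrist',sys.argv[1]); rects('wrist',i,d,im)
E
python3 bl.py w9.png
```

```text
clock: 32.2
eef_pos: [0.5198, -0.2431, 0.1552]
orientation: [180.0, 0.1, 160.6]
contact_force: [0.4, -0.2, 0.1]
opening: 0.0854
grasp_force: 0.0
[ 0.51978292 -0.24314466  0.15520979] [1.79961042e+02 1.25881450e-01 1.60625607e+02] [ 28.3  28.4  -8.6 100.2   5.1  51.6  88.2]
wrist [393, 39, 47, 49, 1978] [ 434.1 -125.5] [41.6 40.8] 69.2 z 0.0313
wrist [165, 123, 54, 58, 1737] [ 440.5 -340.9] [40.5 42.6] 13.1 z 0.0311
wrist [294, 170, 46, 45, 1963] [ 515.6 -245.8] [39.8 40.8] 70.6 z 0.0313
```

View pics/w9.png

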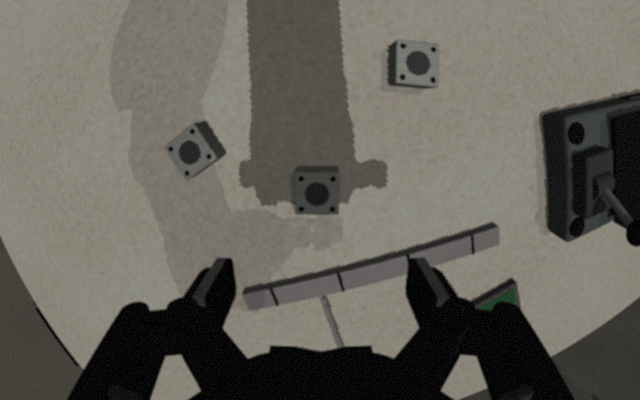

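The blanks are at (317,193), (190,152) and (417,63) in the picture. The third has been knocked about 30 mm in +y. The lever ball at (635,232) is over to +x, so the switch is on.

```bash
python3 -m pendant '{"offset":[[-0.004,-0.003,-0.04],[0,0,-0.04],[0,0,-0.04],[0,0,-0.028],[0,0,0],[0,0,0]],"twist":[[0,0,0],[0,0,0],[0,0,0],[0,0,0],[0,0,0],[0,0,0]]}' 0.0854 40
python3 -m pendant '{"offset":[[0,0,0],[0,0,0],[0,0,0],[0,0,0],[0,0,0],[0,0,0],[0,0,0]],"twist":[[0,0,0],[0,0,0],[0,0,0],[0,0,0],[0,0,0],[0,0,0],[0,0,0]]}' 0.02 40
```

```text
clock: 32.85
eef_pos: [0.5157, -0.2472, 0.0069]
orientation: [180.0, 0.1, 160.6]
contact_force: [0.7, -0.5, 0.3]
opening: 0.0854
grasp_force: 0.0
clock: 33.55
eef_pos: [0.515, -0.2475, 0.0075]
orientation: [-180.0, 0.1, 160.5]
contact_force: [-0.5, 0.9, 6.7]
opening: 0.0393
grasp_force: 41.1
```

```bash
python3 -m pendant '{"offset":[[0,0,0.012],[0.024,-0.002,0],[0.024,-0.002,0],[0.022,-0.003,0],[0,0,0],[0,0,-0.006],[0,0,-0.004],[0,0,0]],"twist":[[0,0,0],[0,0,5.3],[0,0,5.3],[0,0,5.2],[0,0,0],[0,0,0],[0,0,0],[0,0,0]]}'
python3 -m pendant '{"offset":[[0,0,0],[0,0,0]],"twist":[[0,0,0],[0,0,0]]}'
```

```text
clock: 34.35
eef_pos: [0.5828, -0.2544, 0.0078]
orientation: [-180.0, -0.1, 176.2]
contact_force: [-0.3, -0.8, -2.3]
opening: 0.0391
grasp_force: 40.8
clock: 34.55
eef_pos: [0.5835, -0.2543, 0.0079]
orientation: [-180.0, -0.0, 176.3]
contact_force: [0.5, -1.1, -1.7]
opening: 0.0394
grasp_force: 40.8
```

```bash
python3 -m pendant '{"offset":[[0.003,-0.0005,-0.0005],[0.002,0,0],[0.001,0,0],[0.001,0,0],[0,0,0]],"twist":[[0,0,0],[0,0,0],[0,0,0],[0,0,0],[0,0,0]]}'
python3 -m pendant '{"offset":[[0.001,0,0],[0,0,0]],"twist":[[0,0,0],[0,0,0]]}'
```

```text
clock: 35.05
eef_pos: [0.5897, -0.2549, 0.0076]
orientation: [-180.0, -0.2, 176.3]
contact_force: [-5.7, 0.6, 5.9]
opening: 0.0392
grasp_force: 41.6
clock: 35.25
eef_pos: [0.5896, -0.2549, 0.0077]
orientation: [-180.0, -0.3, 176.3]
contact_force: [-9.1, -0.3, 9.4]
opening: 0.0393
grasp_force: 41.9
```

```bash
python3 -m pendant '{"offset":[[0,0,0],[0,0,0],[0,0,0],[0,0,0.05],[0,0,0.05],[-0.031,0.026,0.03],[-0.031,0.026,0],[-0.031,0.026,0],[-0.031,0.026,0],[-0.031,0.026,0],[0,0,0],[0,0,0]],"twist":[[0,0,0],[0,0,0],[0,0,0],[0,0,0],[0,0,0],[0,0,-5.7],[0,0,-5.7],[0,0,-5.7],[0,0,0],[0,0,0],[0,0,0],[0,0,0]]}' 0.055 40
python3 bl.py w10.png
```

```text
clock: 36.45
eef_pos: [0.4378, -0.1246, 0.1379]
orientation: [180.0, 0.1, 159.3]
contact_force: [0.6, -1.1, 0.9]
opening: 0.055
grasp_force: 0.0
[ 0.4377916  -0.1246291   0.13791157] [1.79994549e+02 9.77461333e-02 1.59280930e+02] [ 19.9  20.7  -9.6 118.3   5.1  41.3  76.3]
wrist [297, 172, 47, 48, 2209] [ 433.  -123.6] [39.1 41. ] 69.3 z 0.0313
wrist [112, 247, 44, 46, 1030] [ 439.1 -338.1] [40.1 47.3] 12.6 z 0.031
```

```bash
python3 -m pendant '{"offset":[[-0.0045,0.0005,-0.04],[0,0,-0.04],[0,0,-0.04],[0,0,-0.011],[0,0,0],[0,0,0]],"twist":[[0,0,0],[0,0,0],[0,0,0],[0,0,0],[0,0,0],[0,0,0]]}' 0.07 40
python3 -m pendant '{"offset":[[0,0,0],[0,0,0],[0,0,0],[0,0,0],[0,0,0],[0,0,0]],"twist":[[0,0,0],[0,0,0],[0,0,0],[0,0,0],[0,0,0],[0,0,0]]}' 0.02 40
```

```text
clock: 37.1
eef_pos: [0.4339, -0.1251, 0.0062]
orientation: [-180.0, 0.0, 159.2]
contact_force: [0.7, 0.5, -0.1]
opening: 0.0698
grasp_force: 0.0
clock: 37.7
eef_pos: [0.4338, -0.1248, 0.0074]
orientation: [180.0, 0.2, 159.2]
contact_force: [-0.4, 0.2, 7.1]
opening: 0.0393
grasp_force: 40.6
```

```bash
python3 -m pendant '{"offset":[[0,0,0.03],[0.038,-0.013,0],[0.038,-0.013,0],[0.038,-0.014,0],[0.038,-0.013,0],[0,0,0],[0,0,-0.02],[0,0,-0.01],[0,0,0],[0,0,0]],"twist":[[0,0,0],[0,0,4.3],[0,0,4.3],[0,0,4.3],[0,0,4.2],[0,0,0],[0,0,0],[0,0,0],[0,0,0],[0,0,0]]}'
```

```text
clock: 38.7
eef_pos: [0.5842, -0.1773, 0.0064]
orientation: [-180.0, -0.0, 176.3]
contact_force: [-0.3, 0.0, -2.3]
opening: 0.0395
grasp_force: 43.5
```

```bash
python3 -m pendant '{"offset":[[0.004,-0.001,0],[0.003,-0.0005,0],[0.001,0,0],[0.001,0,0],[0.001,0,0],[0,0,0]],"twist":[[0,0,0],[0,0,0],[0,0,0],[0,0,0],[0,0,0],[0,0,0]]}'
python3 -m pendant '{"offset":[[0.001,0,0],[0,0,0]],"twist":[[0,0,0],[0,0,0]]}'
```

```text
clock: 39.3
eef_pos: [0.5949, -0.1789, 0.0063]
orientation: [180.0, -0.0, 176.3]
contact_force: [-0.3, 0.3, -2.2]
opening: 0.0389
grasp_force: 43.5
clock: 39.5
eef_pos: [0.596, -0.1789, 0.0063]
orientation: [-180.0, 0.0, 176.3]
contact_force: [-0.7, -0.6, -2.0]
opening: 0.0398
grasp_force: 43.5
```

```bash
python3 -m pendant '{"offset":[[0.001,0,-0.0005],[0.001,0,-0.0005],[0,0,0]],"twist":[[0,0,0],[0,0,0],[0,0,0]]}'
python3 -m pendant '{"offset":[[0.001,0,0],[0,0,0]],"twist":[[0,0,0],[0,0,0]]}'
```

```text
clock: 39.8
eef_pos: [0.5965, -0.179, 0.0062]
orientation: [-180.0, -0.1, 176.3]
contact_force: [-6.1, 0.7, 9.6]
opening: 0.0393
grasp_force: 44.8
clock: 40.0
eef_pos: [0.5967, -0.179, 0.0062]
orientation: [-180.0, -0.2, 176.3]
contact_force: [-8.7, 1.3, 12.7]
opening: 0.0395
grasp_force: 45.2
```

```bash
python3 -m pendant '{"offset":[[0,0,0],[0,0,0],[0,0,0],[0,0,0.05],[0,0,0.05],[-0.031,-0.032,0.03],[-0.031,-0.032,0],[-0.031,-0.032,0],[-0.031,-0.032,0],[-0.031,-0.032,0],[0,0,0],[0,0,0]],"twist":[[0,0,0],[0,0,0],[0,0,0],[0,0,0],[0,0,0],[0,0,5.6],[0,0,5.6],[0,0,5.6],[0,0,0],[0,0,0],[0,0,0],[0,0,0]]}' 0.055 40
python3 bl.py w11.png
```

```text
clock: 41.2
eef_pos: [0.4453, -0.3379, 0.1333]
orientation: [-180.0, 0.0, -167.1]
contact_force: [0.7, 0.2, -0.8]
opening: 0.0549
grasp_force: 0.0
[ 0.44531124 -0.33791933  0.13327672] [-1.79985119e+02  1.29671724e-02 -1.67081712e+02] [ 48.4  29.6 -20.9 103.8  13.5  49.  124.1]
wrist [292, 171, 50, 49, 2310] [ 439.2 -343.1] [41.  39.9] 12.9 z 0.0313
wrist [345, 326, 38, 27, 591] [ 579.5 -259.5] [37.1 32.2] 83.2 z 0.0312
wrist [418, 344, 23, 24, 389] [ 595.7 -174.5] [42.9 26.1] 15.6 z 0.0317
```

```bash
python3 -m pendant '{"offset":[[-0.005,-0.004,-0.04],[0,0,-0.04],[0,0,-0.04],[0,0,-0.006],[0,0,0],[0,0,0]],"twist":[[0,0,0],[0,0,0],[0,0,0],[0,0,0],[0,0,0],[0,0,0]]}' 0.07 40
python3 -m pendant '{"offset":[[0,0,0],[0,0,0],[0,0,0],[0,0,0],[0,0,0],[0,0,0]],"twist":[[0,0,0],[0,0,0],[0,0,0],[0,0,0],[0,0,0],[0,0,0]]}' 0.02 40
```

```text
clock: 41.85
eef_pos: [0.4427, -0.3406, 0.0088]
orientation: [-179.9, 0.1, -166.8]
contact_force: [-0.1, -0.0, -0.5]
opening: 0.0697
grasp_force: 0.0
clock: 42.45
eef_pos: [0.4419, -0.3414, 0.009]
orientation: [-179.9, 0.1, -166.9]
contact_force: [0.0, 1.2, 8.1]
opening: 0.0393
grasp_force: 40.7
```

```bash
python3 -m pendant '{"offset":[[0,0,0.03],[0.034,0.003,0],[0.034,0.003,0],[0.034,0.003,0],[0.034,0.002,0],[0,0,0],[0,0,-0.02],[0,0,-0.01],[0,0,0],[0,0,0]],"twist":[[0,0,0],[0,0,-4.2],[0,0,-4.2],[0,0,-4.2],[0,0,-4.2],[0,0,0],[0,0,0],[0,0,0],[0,0,0],[0,0,0]]}'
```

```text
clock: 43.45
eef_pos: [0.5765, -0.3299, 0.0078]
orientation: [180.0, -0.0, 176.3]
contact_force: [-0.4, 1.5, 2.4]
opening: 0.039
grasp_force: 43.5
```

```bash
python3 -m pendant '{"offset":[[0.004,-0.0005,0],[0.003,-0.0005,0],[0.001,0,0],[0.001,0,0],[0.001,0,0],[0,0,0]],"twist":[[0,0,0],[0,0,0],[0,0,0],[0,0,0],[0,0,0],[0,0,0]]}'
python3 -m pendant '{"offset":[[0.001,0,0],[0,0,0]],"twist":[[0,0,0],[0,0,0]]}'
```

```text
clock: 44.05
eef_pos: [0.5863, -0.3314, 0.0078]
orientation: [-180.0, -0.0, 176.3]
contact_force: [-2.7, -0.2, 6.2]
opening: 0.0391
grasp_force: 43.9
clock: 44.25
eef_pos: [0.5873, -0.3315, 0.0078]
orientation: [-180.0, -0.0, 176.3]
contact_force: [-3.4, -0.1, 6.0]
opening: 0.0394
grasp_force: 43.9
```

```bash
python3 -m pendant '{"offset":[[0.001,0.0005,0],[0.001,0,0],[0,0,0]],"twist":[[0,0,0],[0,0,0],[0,0,0]]}'
python3 -m pendant '{"offset":[[0.001,0,0],[0,0,0]],"twist":[[0,0,0],[0,0,0]]}'
```

```text
clock: 44.55
eef_pos: [0.5883, -0.3312, 0.0078]
orientation: [-180.0, -0.1, 176.2]
contact_force: [-6.5, 1.3, 7.1]
opening: 0.0391
grasp_force: 44.2
clock: 44.75
eef_pos: [0.5884, -0.3312, 0.0078]
orientation: [-180.0, -0.2, 176.2]
contact_force: [-9.0, 1.2, 9.8]
opening: 0.0392
grasp_force: 44.5
```

```bash
python3 -m pendant '{"offset":[[0,0,0],[0,0,0],[0,0,0],[0,0,0.05],[0,0,0.05],[0,0,0.05],[0.028,0.019,0.05],[0.028,0.019,0],[0.028,0.019,0],[0.028,0.019,0],[0,0,0],[0,0,0]],"twist":[[0,0,0],[0,0,0],[0,0,0],[0,0,0],[0,0,0],[0,0,0],[0,0,0],[0,0,0],[0,0,0],[0,0,0],[0,0,0],[0,0,0]]}' 0.055 40
python3 -m pendant '{"offset":[[0,0,0],[0,0,0],[0,0,0]],"twist":[[0,0,0],[0,0,0],[0,0,0]]}'
python3 bl.py w12.png
python3 - <<'E'
import cv2
c=cv2.imread('pics/w12.png')[20:170,170:490]; cv2.imwrite('pics/w12c.png',cv2.resize(c,(800,375),interpolation=cv2.INTER_CUBIC))
E
```

```text
clock: 45.95
eef_pos: [0.6987, -0.2563, 0.1979]
orientation: [180.0, -0.0, 176.4]
contact_force: [-0.5, 0.0, 0.1]
opening: 0.0548
grasp_force: 0.0
clock: 46.25
eef_pos: [0.6975, -0.2588, 0.1989]
orientation: [-180.0, 0.0, 176.2]
contact_force: [0.9, 0.3, -0.0]
opening: 0.0552
grasp_force: 0.0
[ 0.69751479 -0.25876839  0.19892122] [-1.79965556e+02  3.58524030e-03  1.76206689e+02] [ 25.   41.6 -13.9  67.    9.7  72.5  97.8]
wrist [297, 60, 41, 40, 1612] [ 591.3 -255.6] [39.2 39.4] 86.2 z 0.0312
wrist [222, 62, 41, 41, 1499] [ 586.4 -330.4] [41.6 39.4] 86.4 z 0.0311
wrist [373, 62, 40, 40, 1512] [ 596.2 -180.6] [40.3 39.5] 86.9 z 0.0313
```

View pics/w12c.png

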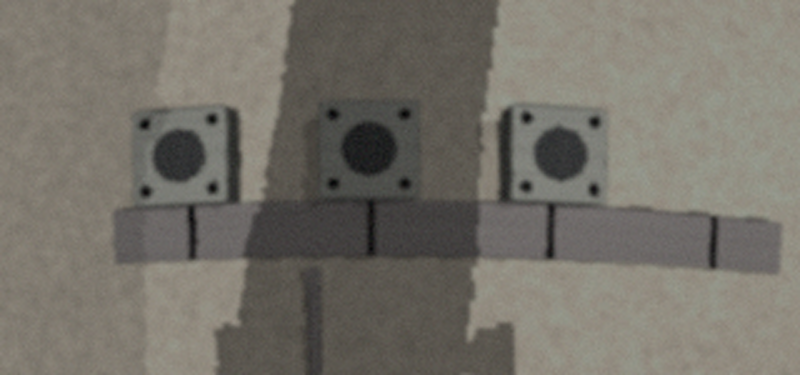

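The three blanks stand flush at their lines (crop columns 180, 370 and 558, against lines at 192, 371 and 550; the difference is parallax). I'll check the centring in this same image.

```bash
python3 - <<'E'
from h import *
i=viewer.camera_info('wrist'); g=cv2.cvtColor(np.load('pics/w12.npz')['im'],cv2.COLOR_RGB2GRAY)
a=np.array([np.sin(np.radians(3.71)),np.cos(np.radians(3.71))]); n=np.array([a[1],-a[0]]); o=np.array([.6255,-.219])
def prof(base,s,z,ws):
    return np.array([cv2.remap(g,*[project('wrist',i,np.array([np.r_[base+a*t+n*w,z] for w in ws])).astype(np.float32)[:,k].reshape(1,-1) for k in (0,1)],cv2.INTER_LINEAR).mean() for t in s])
s=np.arange(-.012,.012,.0004)
for t0 in (-.114,-.038,.038,.114):
    p=prof(o+a*t0,s,.014,np.linspace(-.006,.006,7)); w=np.clip(np.median(p)-p-6,0,None); print('line',t0,((s*w).sum()/w.sum()*1000).round(2),end=' ')
    if t0<.1:
        s2=np.arange(-.016,.016,.0004);p=prof(o+a*t0-n*.032,s2,.032,np.linspace(-.004,.004,5)); thr=(p.min()+p.max())/2; q=s2[p<thr]; print('bore',q.min()*1000,q.max()*1000,'mid',(q.min()+q.max())*500)
E
```

```text
line -0.114 0.53 bore -10.40000000000001 9.999999999999954 mid -0.20000000000002827
line -0.038 0.29 bore -10.40000000000001 9.599999999999955 mid -0.40000000000002706
line 0.038 0.13 bore -10.80000000000001 9.999999999999954 mid -0.40000000000002794
line 0.114 -0.04
```

```bash
python3 -c "
from workcell import order
print(order.finish_job())"
```

```text
the job is handed in; nothing more can be done
None
```

I handed the job in at about 46 s: both cups are twisted home, the switch was then pushed to on, and the three blanks stand flush on their lines, within about 1 mm by the wrist camera. The force stayed under 15 N on the tray, and the calculator, screwdriver and tape were not touched.

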